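# Reset the bag sealer's two time wheels for the next batch

### The job

The next batch goes into thicker bags on a quick-cooling cycle: on the bag sealer's console, flick the sealing-time wheel (the left one, beside the steel bag rest) up click by click until its white line stands at the fourth mark, and flick the cooling-time wheel (the right one) back to the second mark. Push the wheels round lightly by their edge with a fingertip; do not grip or force them. Leave the press arm up and everything else on the bench where it is.

Things in the scene. Friction and masses are not known exactly. Their poses are not given: they have to be found in the camera images.
- seal_axis (a point): (All sizes in mm.) SEALING-TIME wheel: the left of the two wheels on the bag sealer's console seen from the front (robot's side), beside the steel bag rest. Point on its upright axis, 9 above the deck (mid-height). x points to the machine's rear, y to its left, z up. Black star-shaped thumbwheel lying flat, from 1.5 to 16.5 above the deck, 60 across its six round lobes.
- cool_axis (a point): COOLING-TIME wheel: the right one, at the machine's outer end by the amber lamp, 98 to the right of the sealing-time wheel. Point on its axis, 9 above the deck; axes as for seal_axis. Same shape, clicks and marks as the other wheel. Both have the free edge for the finger at the machine's front, where there is no mark.
- seal_pointer (a point): outer end, on top of the sealing-time wheel, of the white line along one of its lobes: its pointer, 29 from the axis. Six lobes 60 degrees apart: each a round of radius 4.5 centred 25.5 from the axis (tips at 30), round core of radius 18 between them. On every click one lobe points exactly to the machine's front and one to each mark.
- cool_pointer (a point): the same point on the cooling-time wheel. A wheel clicks every 60 degrees; pushed past half-way (30 degrees) it snaps on to the next click, let go before that it falls back. About 1 to 3 N at a lobe turns it.
- seal_mark4 (a point): inner end of the sealing-time wheel's fourth mark, on the deck 35 from the axis. Five black bars around each wheel, growing longer from first to fifth, 60 degrees apart; seen from above with the front towards you: first at front left, second rear left, third straight to the rear, fourth rear right, fifth front right.
- cool_mark2 (a point): inner end of the cooling-time wheel's second mark (rear left of the wheel), on the deck 35 from the axis.
- seal_wheel (a joint): angle of the sealing-time wheel in rad, growing clockwise seen from above (the lobe at the front then moves to the machine's left); 0 with the pointer at the first mark, then 1.047 per click: 1.047, 2.094, 3.142, and 4.189 at the fifth. End stops just outside the first and fifth.
- cool_wheel (a joint): angle of the cooling-time wheel, measured as for seal_wheel.
- sealer: grey bench bag sealer, fixed, 440 wide (y), 205 deep (x). Origin under it on the bench; x to its rear, y to its left. Front right: console, x -120 to 10, y -215 to -15, flat deck 60 above the bench, wheel axes 52 from its front edge. Front left: steel bag rest, 57 high, a tape roll on it. Rear (x 10 to 85): jaw bed, 72 high.
- press_arm (a joint): the sealer's long press arm above the jaw bed, hinged at its right end (top there about 115 above the bench), black handle at the left end about 210 above the bench; 0 rad raised by its spring, 0.19 pressed down. To be left up.
- tape_roll: Bystander: roll of brown packing tape lying flat on the steel bag rest, 100 across, 48 high. Origin under its centre.
- marker: Bystander: marker pen lying on the bench near the console's front, 130 long, 16 thick. Origin under its centre.
- safety_cutter: Bystander: box cutter lying on the bench in front of the bag rest, 125 long, 18 high. Origin under its centre.
- label_roll: Bystander: roll of white labels lying flat right of the console, 96 across, 60 high. Origin under its centre.
- spray_glue: Bystander: spray can standing right of the machine's rear, 54 across, 150 high. Origin under its centre.
- small_carton: Bystander: small taped carton on the left of the bench, 130 x 90 x 70. Origin under its centre.
- mug: Bystander: white mug on the left of the bench, 82 across, 95 high. Origin under its centre.

How it is judged (in metres and radians):
At the end, for the whole second after the job is handed in: The sealing-time wheel rests on the click at its fourth mark and the cooling-time wheel on the click at its second mark (each within 10 degrees), the press arm is up, and every bystander is within 30 mm of where it was (value of joint seal_wheel between 2.9716 and 3.3116 rad and value of joint cool_wheel between 0.8772 and 1.2172 rad and velocity of joint seal_wheel between -0.1 and 0.1 rad/s and velocity of joint cool_wheel between -0.1 and 0.1 rad/s and value of joint press_arm below 0.05 rad and distance of each of tape_roll, marker, safety_cutter, label_roll, spray_glue, small_carton, mug from where it was at the start of the episode below 0.03 m); the robot touches nothing.
It fails at once if a wheel is gripped or forced (fingers press on it with more than 20 N) (contact force between the fingers and seal_wheel above 20 N or contact force between the fingers and cool_wheel above 20 N).
It fails at once if the press arm is pushed down (value of joint press_arm above 0.08 rad).
It fails at once if a bystander is lifted or shifted by more than 30 mm (distance of any of tape_roll, marker, safety_cutter, label_roll, spray_glue, small_carton, mug from where it was at the start of the episode above 0.03 m).
It also fails if it takes over 48 s, if anything falls off the work surface, if the arm or the gripper's body presses on something with over 40 N, if the wrist force passes 120 N, or if a joint passes its speed limit or range.

### The arm

A 7-joint arm with a two-finger parallel gripper is mounted at the origin on the work surface. World frame = base frame: x ahead of the robot, y to its left, z up, the work surface at z = 0. Lengths are in mm, angles in rad, forces in N, time in s.
With the tool pointing down it reaches from about 400 to 875 mm from the base axis. Payload 4.4 kg.
Tool frame: the origin (TCP) lies at the very end of the fingers, on their centre line; the grasp point (between the pads) lies 19 mm behind it; z points along the fingers, y is the line along which they close (so a half turn about z gives the same grasp; the last joint's range is limited). The gripper opens to 85 mm and grips with 20 to 120 N. Pads are 22 mm wide; open, the fingers measure 114 mm over their backs; the gripper's body (76 mm by 85 mm) begins 54 mm behind the grasp point. The pads swing forward as they close: fully open they stand 13 mm farther back than shut.
Start: joints at [1.035, 0.628, 0.038, 1.517, -0.027, 0.996, -0.02], TCP at [294.288, -579.579, 231.313] pointing down, gripper open.
Joint ranges: [-3.06, 3.06], [-0.37, 2.12], [-1.25, 1.32], [0.18, 2.47], [-1.1, 4.24], [0.23, 1.98], [-2.94, 2.94]. Speed limits (rad/s): [2.57, 2.57, 3.14, 3.14, 3.14, 3.14, 3.14].

### API

Orientations are given as a rotation vector (axis times angle).
In Python, from workcell import state, snapshot, finish_job gives the robot as it stands. The module is installed in compiled form; this text tells all that it offers.
- The arm moves only by the tool servo_tool, never from a script. Its argument "plan" is a list of rows, each a list of 5 numbers: the closure, from -1 (fully open) to 1 (shut), so that 0 is half open, then the shift along the world's x, y, z in cm, then the turn about the world's z in rad. A call has 1 to 8 rows; each row shifts and turns the commanded pose from where the row before left it; what a row does not reach is not made up. A row lasts 1/10 s, in which the tool goes at most 50 mm and 8.59 degrees, less where a joint would pass 70% of its speed; a pose out of reach is approached as far as the arm can. A call is refused whole if a number of a shift passes 5 or a number of a turn 0.15, either way. A call with a gripper value outside its range is refused whole. The fingers move at their own pace and stop on an object; the grip force is fixed at half the most. Time passes only in rows, so rows that do not move let the fingers close. It gives the time, the measured TCP pose, the force, the opening and the grip force at its end, in the units of the state.
- state(): the state, without advancing time (a new reading comes with each control period).
- snapshot(name): name is "side" or "top"; returns a dict with "img" (420x560x3 uint8, red, green, blue), "camera_matrix" (3x3 intrinsics, pixels), "D" ([k1, k2, p1, p2, k3] as OpenCV has them; the pictures are not rectified), "R" (3x3) and "t" (3): a world point X has camera coordinates R X + t. Camera axes: x right, y down, z forward; pixel columns grow to the right and rows downward; lengths in mm; the calibration is good to about 2 mm. A picture is of the moment at which its call begins. There is no depth.
- finish_job(): hands the job in; it is judged then, once.
The state is a dict: "time": time; "qpos": joint angles; "joint_velocities": joint speeds; "joint_torque": joint torques, N m; "eef_pos": TCP position; "orientation": TCP orientation; "contact_force": force on the tool from outside, world axes, zero at the start; "wrist_torque": the same for the moment, N m; "width": finger opening in mm; "gripper_force": force on a finger pad.
Only numpy, scipy, OpenCV 4.12 (cv2) and the standard library are available. Lean on these libraries where they do the work, as an engineer would, in place of code of your own. Each camera call takes 0.05 s, during which the arm holds its last target. There are 200 camera calls.

## Working session

There is one attempt and no reset: what is moved stays moved. The work goes in short steps, Python scripts to look and compute and a tool call to move; the robot and the scene stay as the last step left them, time stands still between calls to the robot, and variables do not carry over. Pictures are saved under pics/ and viewed, at most 10 in all, crops included, and the job is handed in when it is done.

Besides the shell and the picture viewer there is one more tool, called by a JSON object that holds its "api" and its "payload", one argument or row to a line. servo_tool: Moves the arm, as the interface text tells. Its arguments: {"type":"object","properties":{"plan":{"type":"array","items":{"type":"array","items":{"type":"number"}}}},"required":["plan"]}

```bash
mkdir -p pics; cat > h.py <<'E'
import numpy as np, cv2
from workcell import state, snapshot
def ray(s,uv):
    p=cv2.undistortPoints(np.array([[uv]],float),np.array(s["camera_matrix"]),np.array(s["D"])).ravel()
    R=np.array(s["R"]);t=np.array(s["t"]); return -R.T@t, R.T@np.array([p[0],p[1],1])
def onz(s,uv,z):
    c,d=ray(s,uv); return c+d*(z-c[2])/d[2]
def tri(s1,u1,s2,u2):
    (a,d),(b,e)=ray(s1,u1),ray(s2,u2); d=d/np.linalg.norm(d);e=e/np.linalg.norm(e)
    k=np.linalg.lstsq(np.c_[d,-e],b-a,rcond=None)[0]; p,q=a+k[0]*d,b+k[1]*e
    return (p+q)/2,np.linalg.norm(p-q)
def proj(s,X):
    return cv2.projectPoints(np.array(X,float).reshape(-1,3),cv2.Rodrigues(np.array(s["R"]))[0],np.array(s["t"],float),np.array(s["camera_matrix"]),np.array(s["D"]))[0].reshape(-1,2)
def snap(n,f):
    s=snapshot(n); cv2.imwrite(f"pics/{f}.png",s["img"][:,:,::-1]); np.save(f"pics/{f}.npy",s,allow_pickle=True); return s
def load(f): return np.load(f"pics/{f}.npy",allow_pickle=True).item()
E
python3 - <<'E'
from h import *
for n in("top","side"):
    s=snap(n,n+"0"); print(n,-np.array(s["R"]).T@s["t"])
st=state();print({k:np.round(v,3) for k,v in st.items()})
E
```

```text
top [ 306.28121055  113.19512679 1341.45665664]
side [183.85604601 816.22093191 986.77607309]
{'time': np.float64(0.1), 'qpos': array([ 1.035,  0.629,  0.038,  1.518, -0.027,  0.996, -0.02 ]), 'joint_velocities': array([-0.001, -0.003,  0.001, -0.001, -0.001, -0.001,  0.   ]), 'joint_torque': array([ 3.0000e-03, -5.6454e+01,  1.2300e+00, -1.9397e+01,  1.1000e-02,
        5.0000e-03, -0.0000e+00]), 'eef_pos': array([ 294.036, -579.066,  230.44 ]), 'orientation': array([-3.054e+00, -7.310e-01,  1.000e-03]), 'contact_force': array([ 0.125, -0.402, -0.182]), 'wrist_torque': array([ 0.016, -0.03 ,  0.016]), 'gripper_force': np.float64(0.0), 'width': np.float64(85.387)}
```

View pics/top0.png

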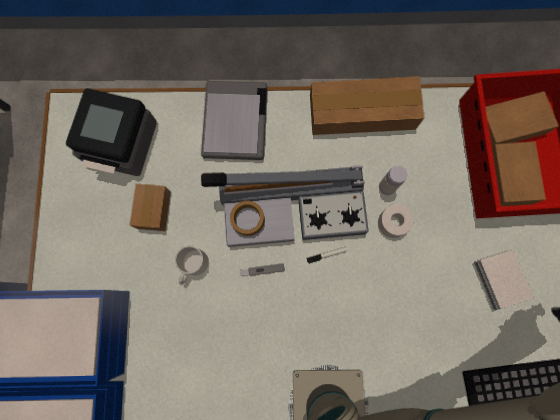

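View pics/side0.png

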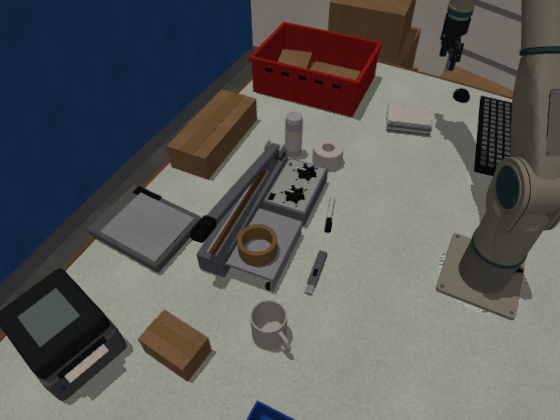

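The top view shows the console at about cols 300-367, rows 192-238, with wheels near (318,218) and (350,215). In the side view the wheels are near (294,195) and (307,172). I'll enlarge both.

```bash
python3 - <<'E'
from h import *
a=load("top0")["img"][185:245,295:375];b=load("side0")["img"][150:225,260:335]
A=cv2.resize(a,None,fx=7,fy=7,interpolation=cv2.INTER_CUBIC)
B=cv2.resize(b,None,fx=7,fy=7,interpolation=cv2.INTER_CUBIC)
cv2.imwrite("pics/c1.png",A[:,:,::-1]);cv2.imwrite("pics/c2.png",B[:,:,::-1])
s=load("top0");s2=load("side0")
# dark wheel blobs (distance transform max = core)
for n,S,(r0,r1,c0,c1) in(("top",s,(200,235,303,366)),("side",s2,(158,210,278,322))):
    g=S["img"][r0:r1,c0:c1].max(2); m=cv2.morphologyEx((g<50).astype(np.uint8),cv2.MORPH_OPEN,np.ones((3,3)))
    k,l,st,ce=cv2.connectedComponentsWithStats(m)
    for i in range(1,k):
        if st[i,4]>20: print(n,st[i],ce[i]+[c0,r0])
E
```

```text
top [ 0  0  8  4 30] [306.5 201.4]
top [ 40  11  16  15 158] [349.79746835 217.31012658]
top [  8  14  16  14 149] [317.73154362 220.15436242]
side [ 20   7  18  14 167] [306.80239521 172.56287425]
side [31 27 13 25 92] [315.35869565 197.68478261]
side [  8  29  18  15 195] [294.89230769 194.82564103]
```

View pics/c1.png

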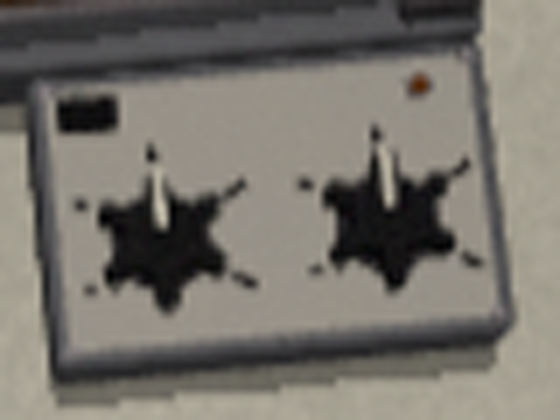

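View pics/c2.png

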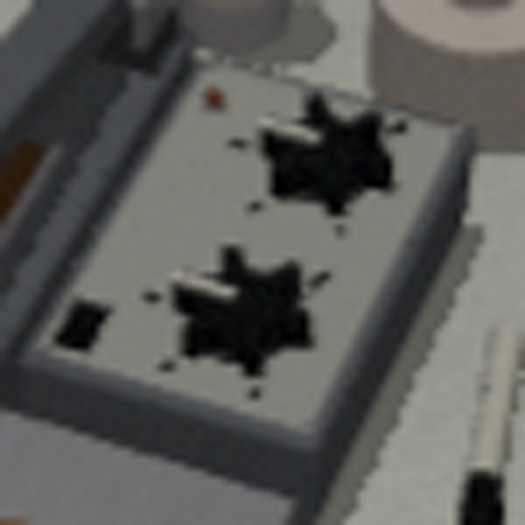

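Both white lines point straight to the rear (third mark) on both wheels: seal line near crop (152,152)→(162,225), cool line near (378,140)→(388,205). So seal needs one click up (front lobe to the left) and cool needs one click back (front lobe to the right).

```bash
python3 - <<'E'
from h import *
t=load("top0");s=load("side0")
T=lambda x,y:np.array([295+(x+.5)/7-.5,185+(y+.5)/7-.5]);S=lambda x,y:np.array([260+(x+.5)/7-.5,150+(y+.5)/7-.5])
P={}
for n,u,v in(("seal",T(159.5,240.8),S(243.5,324)),("cool",T(387.5,222),S(324,168)),("m2s",T(78,206),S(168,365)),("m3s",T(151,152),S(150,296)),("m2c",T(304,184),S(253,207)),("m5c",T(474,261),S(403,124)),("m1s",T(90,290),S(254,393))):
    p,e=tri(t,u,s,v); P[n]=p;print(n,p.round(1),round(e,1),"top@60",onz(t,u,60).round(1),"side@60",onz(s,v,60).round(1))
d=onz(t,T(159.5,240.8),60)-onz(t,T(387.5,222),60);print(np.hypot(*d[:2]),"yaw(left axis vs +y)",np.arctan2(-d[0],d[1]))
# marker, press arm
for uv in((307,260),(347,248)): print("marker",onz(t,uv,8).round(0))
E
```

```text
seal [543.   23.6  64.7] 2.2 top@60 [544.9  23.5  60. ] side@60 [543.7  19.4  60. ]
cool [551.3 -74.7  63.3] 0.2 top@60 [551.9 -75.2  60. ] side@60 [552.8 -77.9  60. ]
m2s [558.9  58.5  66.2] 1.3 top@60 [560.7  58.4  60. ] side@60 [560.7  53.3  60. ]
m3s [582.9  26.4  64.4] 0.8 top@60 [584.3  26.2  60. ] side@60 [584.4  22.6  60. ]
m2c [568.1 -39.4  63.9] 0.6 top@60 [569.1 -39.8  60. ] side@60 [569.4 -43.   60. ]
m5c [ 532.1 -110.7   67.3] 1.7 top@60 [ 534.2 -111.8   60. ] side@60 [ 533.9 -118.1   60. ]
m1s [522.8  54.1  63.3] 0.7 top@60 [523.7  54.   60. ] side@60 [523.6  51.3  60. ]
98.97332772818041 yaw(left axis vs +y) 0.07016599455894014
marker [426.  55.   8.]
marker [462. -70.   8.]
```

{"api": "servo_tool", "payload": {
  "plan": [
    [1, 1.2, 3.6, 0, 0.05],
    [1, 1.2, 3.6, 0, 0.05],
    [1, 1.2, 3.6, 0, 0.05],
    [1, 1.2, 3.6, 0, 0.05],
    [1, 1.2, 3.6, 0, 0.05],
    [1, 1.2, 3.6, 0, 0.05],
    [1, 1.2, 3.6, 0, 0.05],
    [1, 1.2, 3.6, 0, 0.03]
  ]
}}

```text
time: 0.9
eef_pos: [390.4, -290.0, 231.1]
orientation: [-2.861, -1.297, 0.0]
contact_force: [1.2, -0.7, -0.3]
width: 0.3
gripper_force: 0.0
```

{"api": "servo_tool", "payload": {
  "plan": [
    [1, 1.1, 3.7, 0, 0],
    [1, 1.1, 3.7, 0, 0],
    [1, 1.1, 3.7, 0, 0],
    [1, 1.1, 3.7, 0, 0],
    [1, 1.1, 3.7, 0, 0],
    [1, 1.1, 3.7, -2, 0],
    [1, 1.1, 3.7, -3, 0],
    [1, 0, 0, 0, 0]
  ]
}}

```text
time: 1.7
eef_pos: [466.4, -26.4, 178.5]
orientation: [-2.852, -1.306, 0.004]
contact_force: [0.8, 0.4, 0.1]
width: 0.2
gripper_force: 0.0
```

{"api": "servo_tool", "payload": {
  "plan": [
    [1, 0.4, 1.2, -3, 0],
    [1, 0.4, 1.2, -3, 0],
    [1, 0.4, 1.0, -2.5, 0],
    [1, 0, 0, -1.5, 0],
    [1, 0, 0, -1.0, 0],
    [1, 0, 0, 0, 0]
  ]
}}

```text
time: 2.3
eef_pos: [478.3, 0.8, 70.3]
orientation: [-2.862, -1.294, 0.004]
contact_force: [-0.4, 0.3, -0.7]
width: 0.2
gripper_force: 0.0
```

```bash
python3 - <<'E'
from h import *
a=snap("top","t1")["img"][165:255,285:385];b=snap("side","s1")["img"][130:230,255:355]
O=np.hstack([cv2.resize(i,(400,int(400*i.shape[0]/i.shape[1])),interpolation=cv2.INTER_CUBIC)[:360] for i in(a,b)])
cv2.imwrite("pics/c3.png",O[:,:,::-1]);print(state()["eef_pos"])
E
```

```text
[479.4505242    0.84594574  71.7064702 ]
```

View pics/c3.png

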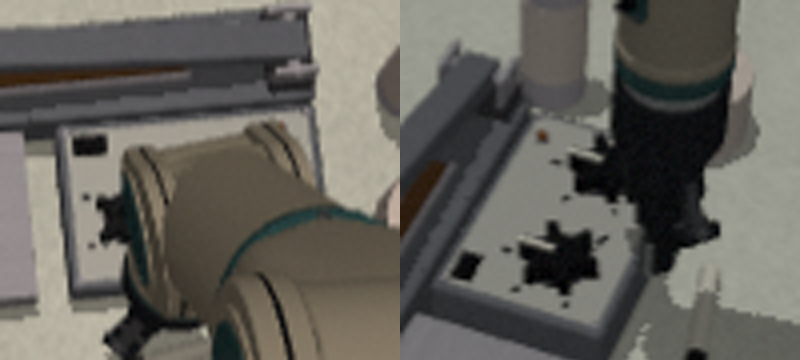

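The left crop (top view) has the gripper hiding the right wheel. The right crop (side view) shows the fingertip at about crop (655,268), in front of the deck and just right of the seal wheel's front lobe. I'll move in between the lobes.

{"api": "servo_tool", "payload": {
  "plan": [
    [1, 0, 0.8, -0.3, 0],
    [1, 0.9, 0, 0, 0],
    [1, 0.9, 0, 0, 0],
    [1, 0.5, 0, 0, 0],
    [1, 0.3, 0, 0, 0],
    [1, 0, 0, 0, 0]
  ]
}}

```text
time: 3.0
eef_pos: [505.7, 9.2, 68.3]
orientation: [2.862, 1.294, 0.0]
contact_force: [-0.6, -0.0, 0.8]
width: -0.1
gripper_force: 0.0
```

```bash
python3 - <<'E'
from h import *
s=snap("side","s2");b=s["img"][150:220,270:350]
cv2.imwrite("pics/c4.png",cv2.resize(b,None,fx=7,fy=7,interpolation=cv2.INTER_CUBIC)[:,:,::-1]);st=state();print(st["eef_pos"],st["contact_force"]);p=st["eef_pos"]
print(proj(s,[p,[544.5,22.5,76]])-[270,150])
E
```

```text
[505.29969156   9.24243421  68.2741446 ] [-0.21569461 -0.78659021 -0.0190164 ]
[[38.32878844 46.01558987]
 [23.74498968 42.55793445]]
```

View pics/c4.png

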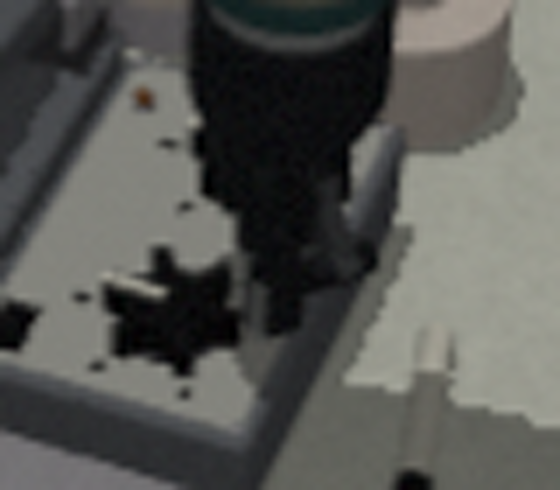

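The crop shows the fingertip end at about (280,330), narrower than I assumed. The seal wheel's front lobe ends near (238,330), so there is still a gap. I'll go 8 mm deeper, watching the force.

{"api": "servo_tool", "payload": {
  "plan": [
    [1, 0.3, 0, 0, 0],
    [1, 0.3, 0, 0, 0],
    [1, 0.2, 0, 0, 0],
    [1, 0, 0, 0, 0]
  ]
}}

```text
time: 3.45
eef_pos: [508.9, 8.3, 67.4]
orientation: [-2.861, -1.293, 0.014]
contact_force: [-6.9, -1.0, 2.1]
width: -0.0
gripper_force: 3.0
```

{"api": "servo_tool", "payload": {
  "plan": [
    [1, 0, 0.3, 0, 0],
    [1, 0, 0.3, 0, 0],
    [1, 0, 0, 0, 0]
  ]
}}

```text
time: 3.75
eef_pos: [508.7, 14.7, 67.4]
orientation: [-2.86, -1.294, 0.014]
contact_force: [-6.0, -1.0, 0.5]
width: -0.0
gripper_force: 2.9
```

{"api": "servo_tool", "payload": {
  "plan": [
    [1, 0, 0.3, 0, 0],
    [1, 0, 0.3, 0, 0],
    [1, 0, 0, 0, 0]
  ]
}}

```text
time: 4.05
eef_pos: [513.0, 21.9, 68.1]
orientation: [-2.861, -1.296, 0.0]
contact_force: [-1.9, 1.3, 0.0]
width: 0.1
gripper_force: 1.1
```

```bash
python3 - <<'E'
from h import *
s=snap("side","s3");b=s["img"][150:220,270:350]
cv2.imwrite("pics/c5.png",cv2.resize(b,None,fx=7,fy=7,interpolation=cv2.INTER_CUBIC)[:,:,::-1]);st=state();print(st["eef_pos"],st["contact_force"])
E
```

```text
[513.07072289  21.87718097  68.18872668] [-2.96834477  1.08521825 -0.81512304]
```

View pics/c5.png

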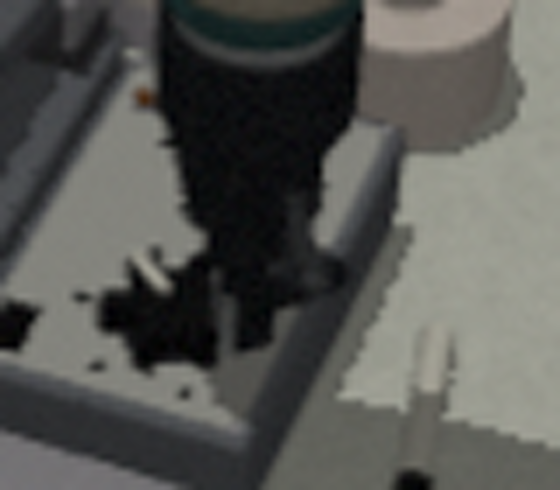

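The white line now runs from (138,255) to (168,288), so the wheel has turned the right way by roughly 25°. I'll push a bit further left, then back out.

{"api": "servo_tool", "payload": {
  "plan": [
    [1, 0, 0.3, 0, 0],
    [1, 0, 0.3, 0, 0],
    [1, 0, 0, 0, 0]
  ]
}}

```text
time: 4.4
eef_pos: [512.4, 28.4, 68.2]
orientation: [-2.86, -1.296, 0.002]
contact_force: [-3.9, 1.4, 1.0]
width: 0.4
gripper_force: 2.2
```

{"api": "servo_tool", "payload": {
  "plan": [
    [1, 0, 0.2, 0, 0],
    [1, 0, 0, 0, 0]
  ]
}}

```text
time: 4.6
eef_pos: [512.4, 29.9, 68.2]
orientation: [-2.861, -1.295, 0.002]
contact_force: [-5.3, 1.5, 1.2]
width: -0.0
gripper_force: 2.4
```

{"api": "servo_tool", "payload": {
  "plan": [
    [1, -1, 0.2, 0, 0],
    [1, -2, 0, 0, 0],
    [1, -1.5, 0, 0, 0],
    [1, 0, 0, 0, 0]
  ]
}}

```text
time: 5.0
eef_pos: [467.2, 31.3, 68.6]
orientation: [2.862, 1.295, 0.0]
contact_force: [-0.2, -0.6, 0.1]
width: 0.3
gripper_force: 0.0
```

```bash
python3 - <<'E'
from h import *
s=snap("side","s4");b=s["img"][150:220,270:350]
cv2.imwrite("pics/c6.png",cv2.resize(b,None,fx=7,fy=7,interpolation=cv2.INTER_CUBIC)[:,:,::-1]);st=state();print(st["eef_pos"],st["contact_force"])
E
```

```text
[469.14520505  31.4403186   68.74686768] [ 0.72539918  0.60202399 -0.27467807]
```

View pics/c6.png

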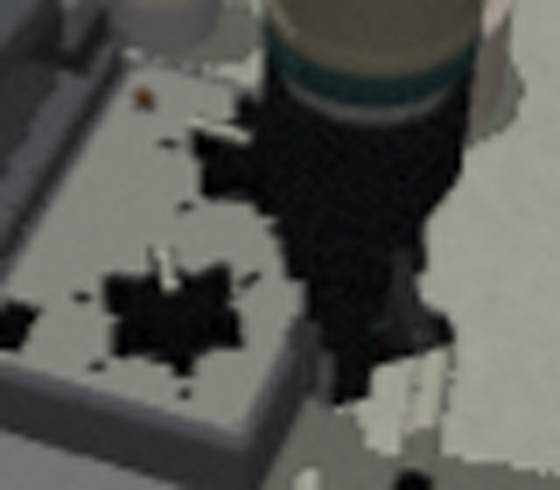

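The seal wheel's white line (165,250)–(172,285) now points to the rear right, at the fourth mark, and the lobes are aligned with the marks again. Next is the cooling wheel: enter left of its front lobe and push right.

{"api": "servo_tool", "payload": {
  "plan": [
    [1, 0, -3, 0, 0],
    [1, 0.2, -3, 0, 0],
    [1, 0.3, -2.5, 0, 0],
    [1, 0.5, -0.8, 0, 0],
    [1, 0, 0, 0, 0]
  ]
}}

```text
time: 5.55
eef_pos: [480.8, -62.8, 68.5]
orientation: [2.862, 1.29, 0.005]
contact_force: [-0.2, 0.2, -0.6]
width: -0.1
gripper_force: 0.0
```

{"api": "servo_tool", "payload": {
  "plan": [
    [1, 1, 0, 0, 0],
    [1, 1, 0, 0, 0],
    [1, 0.8, 0, 0, 0],
    [1, 0, 0, 0, 0]
  ]
}}

```text
time: 5.95
eef_pos: [508.4, -60.5, 68.4]
orientation: [2.861, 1.297, 0.004]
contact_force: [0.3, -0.2, -0.6]
width: -0.0
gripper_force: 0.0
```

{"api": "servo_tool", "payload": {
  "plan": [
    [1, 0.3, -0.2, 0, 0],
    [1, 0.3, 0, 0, 0],
    [1, 0.2, 0, 0, 0],
    [1, 0, 0, 0, 0]
  ]
}}

```text
time: 6.35
eef_pos: [514.5, -63.6, 68.3]
orientation: [2.862, 1.295, 0.0]
contact_force: [0.5, -0.4, 0.3]
width: 0.3
gripper_force: 0.0
```

{"api": "servo_tool", "payload": {
  "plan": [
    [1, 0.2, -0.3, 0, 0],
    [1, 0.1, -0.3, 0, 0],
    [1, 0, 0, 0, 0]
  ]
}}

```text
time: 6.65
eef_pos: [516.6, -70.0, 68.1]
orientation: [-2.862, -1.294, 0.002]
contact_force: [-1.0, 1.9, 0.1]
width: -0.5
gripper_force: 0.9
```

{"api": "servo_tool", "payload": {
  "plan": [
    [1, 0, -0.3, 0, 0],
    [1, 0, -0.3, 0, 0],
    [1, 0, 0, 0, 0]
  ]
}}

```text
time: 6.95
eef_pos: [517.3, -75.9, 68.3]
orientation: [2.863, 1.294, 0.0]
contact_force: [-1.8, 1.8, -0.1]
width: -0.1
gripper_force: 0.9
```

Force is +y (the lobe resisting), as expected. I'll continue.

{"api": "servo_tool", "payload": {
  "plan": [
    [1, 0, -0.3, 0, 0],
    [1, 0, -0.3, 0, 0],
    [1, 0, 0, 0, 0]
  ]
}}

```text
time: 7.25
eef_pos: [517.8, -82.9, 68.4]
orientation: [2.862, 1.293, 0.001]
contact_force: [-0.3, 0.0, -0.7]
width: -0.3
gripper_force: 0.0
```

{"api": "servo_tool", "payload": {
  "plan": [
    [1, 0, -0.3, 0, 0],
    [1, 0, 0, 0, 0]
  ]
}}

```text
time: 7.45
eef_pos: [517.4, -86.3, 68.4]
orientation: [2.862, 1.292, -0.001]
contact_force: [-0.4, -2.5, 0.1]
width: 0.4
gripper_force: 0.8
```

The force went to zero and then reversed, so the wheel snapped on. I'll back out and look.

{"api": "servo_tool", "payload": {
  "plan": [
    [1, -1, -0.1, 0, 0],
    [1, -2, 0, 0, 0],
    [1, -2, 0, 0, 0],
    [1, 0, 0, 4, 0],
    [1, 0, 0, 5, 0],
    [1, 0, -5, 5, 0],
    [1, 0, -5, 0, 0],
    [1, 0, -5, 0, 0]
  ]
}}

```text
time: 8.25
eef_pos: [467.6, -221.8, 195.4]
orientation: [2.858, 1.298, 0.004]
contact_force: [0.8, -0.0, -0.8]
width: -0.2
gripper_force: 0.0
```

{"api": "servo_tool", "payload": {
  "plan": [
    [1, 0, -5, 0, 0],
    [1, 0, -5, 0, 0],
    [1, 0, -5, 0, 0],
    [1, 0, -5, 0, 0],
    [1, 0, 0, 0, 0]
  ]
}}

```text
time: 8.75
eef_pos: [463.6, -429.7, 192.9]
orientation: [2.865, 1.278, -0.005]
contact_force: [-0.8, -0.1, -0.3]
width: 0.2
gripper_force: 0.0
```

```bash
python3 - <<'E'
from h import *
a=snap("top","t9")["img"][185:245,295:375];b=snap("side","s9")["img"][150:210,265:345]
O=np.hstack([cv2.resize(i,(400,300),interpolation=cv2.INTER_CUBIC) for i in(a,b)])
cv2.imwrite("pics/c9.png",O[:,:,::-1]);st=state();print(st["eef_pos"],st["contact_force"])
E
```

```text
[ 465.84535303 -421.56602385  192.83587247] [-0.01765953  0.49140018  0.63024719]
```

View pics/c9.png

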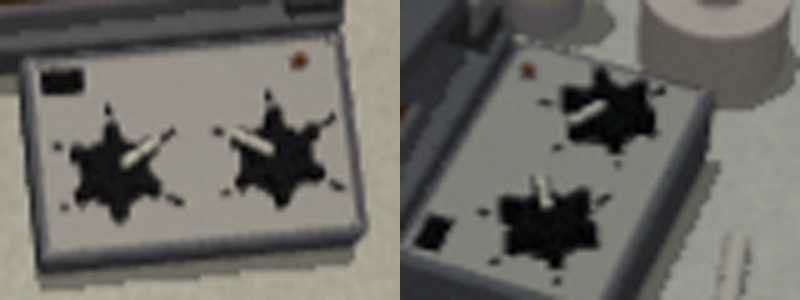

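The top crop shows the seal line at (125,162)–(155,140), at its fourth mark (rear right), and the cool line at (232,133)–(270,152), at its second mark (rear left). The robot is clear.

```bash
python3 -c "
from workcell import finish_job;print(finish_job())"
```

```text
the job is handed in; nothing more can be done
None
```

The job is handed in: the last pictures show the sealing-time wheel at its fourth mark and the cooling-time wheel at its second, and the arm touched only the two wheels, lightly (readings up to about 7 N).

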